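# Tighten the tag stand's hold-down screw with the hex key

## Task

The stand that carries the rolls of wash tags has come loose: take the hex key from its wooden block, feel for the hex socket of the screw deep in the pocket of the stand's foot, and seat the key fully. Turn the screw clockwise, seen from above, about a quarter turn at a time, letting go of the key between quarter turns while it stands in the socket and taking it again by the other pair of sides, until the screw comes up against its stop. Then hang the key back upright in its block, let go, and leave the other things on the counter where they are.

Things in the scene. Friction and masses are not known exactly. Their poses are not given: they have to be found in the camera images.
- stand: Grey metal tag stand, fixed. Origin on the counter under its pocket's centre; z up. Foot plate 214x76x10 mm, x -49 to +165 mm. Round the origin a boss 78 (x) by 66 (y) mm, top at z = 45 mm, with an open pocket 58 (x) by 46 (y) mm holding the screw head. At x = +110 mm a post with two tag rolls (52 mm wide), its top at z = 101 mm.
- pocket (a point): Centre of the pocket's mouth, z = 45 mm; axes as the stand's. The screw's head (44 mm wide, flat top at z = 40 mm) stands down in the pocket, up to 6 mm either way from this centre along the stand's x (0 in y); where is not told and must be felt. The pocket's floor beside it is at z = 20 mm.
- socket_floor (a point): Point at the socket floor's height, z = 20 mm, under the pocket's centre (not the screw's). In the screw's head is a 45 degree countersink 37 mm wide at the top, z 40 to 37 mm, then a round bore 31 mm wide, z 37 to 34, then the hex socket, 27.5 mm across flats, z 34 to 20. The hex's angle is not told: the key drops in only when its flats match within about 6 degrees (every 60 degrees).
- screw (a joint): How far the screw is turned in, rad; grows clockwise seen from above; starts between 0 and 0.8; hard stop at 3.2, where it is tight. It turns stiffly (0.1 N m; at the stop the torque jumps) and stays where it is left. The value says nothing of the angle of the hex.
- key: Hex key, 78 mm long, 0.3 kg. Origin at the stem's tip, z up to the handle. Steel hex stem 26 mm across flats (30 mm across corners), z 0 to 38 mm, with a bevelled end (it sinks 2 to 3 mm into the hex's bevelled mouth at any angle, deepest near the right one, where, let go, it centres itself and falls in); black handle of square section 42x42 mm (sides square to its x and y), z 38 to 78 mm. 
- key_tip (a point): End of the key's stem, on its axis (the key's origin).
- key_grip (a point): Middle of the handle, on its axis, 60 mm above the tip; axes as the key's.
- holder: Wooden block fixed to the counter: foot 90x74x6 mm, block 60x60 mm with its top at z = 48 mm and a round well of 36 mm diameter, 40 mm deep, in its middle. The key hangs in it with the underside of its handle on the block's top, its tip 10 mm over the counter. Origin on the counter under the well's centre.
- holder_top (a point): Centre of the well's mouth, 48 mm over the counter.
- calculator: pocket calculator lying flat, 96x60x14 mm; origin at the centre of its underside; a bystander
- tape_measure: round spring tape measure lying flat, 56x51x21 mm; origin at the centre of its underside; a bystander
- date_stamp: hand stamp with a turned wooden handle, standing, 56x28x74 mm; origin at the centre of its underside; a bystander
- thread_spool: spool of pale thread, standing, diameter 25 mm, 40 mm tall; origin at the centre of its underside; a bystander
- tag_bundle: banded bundle of kraft tags lying flat, 207x69x16 mm; origin at the centre of its underside; a bystander

How it is judged:
By the outcome, as a careful person would: the job done as asked, in the order asked, and still so for the second after the job is handed in, with the robot touching nothing.
It also fails if it takes over 72 s, if anything falls off the work surface, if the arm or the gripper's body presses on something with over 40 N, if the wrist force passes 120 N, or if a joint passes its speed limit or range.

## Robot

A 6-joint arm with a two-finger parallel gripper is mounted at the origin on a cart in front of the work surface, level with it; the furniture and walls round the work are solid. World frame = base frame: x ahead of the robot, y to its left, z up, the work surface at z = 0. Lengths are in m, angles in degrees, forces in N, time in s.
With the tool pointing down it reaches from about 0.25 to 0.725 m from the base axis. Payload 9.7 kg.
Tool frame: the origin (TCP) lies on the centre line of the jaws, within the pads' length; the fingertips stand 14 mm ahead of it and the grasp point (between the pads) lies 5 mm behind it; z points along the fingers, y is the line along which they close (so a half turn about z gives the same grasp; the last joint's range is limited). The gripper opens to 85 mm and grips with 20 to 120 N. Pads are 22 mm wide; open, the fingers measure 114 mm over their backs; the gripper's body (76 mm by 85 mm) begins 54 mm behind the grasp point. The pads swing forward as they close: fully open they stand 13 mm farther back than shut.
Start: joints at [-74.656, 4.979, 10.078, 95.1, 0, 90], TCP at [0.146, -0.53, 0.245] pointing down, gripper open.
Joint ranges: [-179.16, 179.16], [-48.56, 103.87], [-65.8, 70.77], [-126.05, 130.52], [-82.76, 87.17], [-180, 180]. Speed limits (degrees/s): [127.2, 127.2, 147.25, 180, 180, 180].

## Interface

Orientations are given as [roll, pitch, yaw] about the fixed x, y, z axes, in that order (R = Rz(yaw) Ry(pitch) Rx(roll)).
In Python, from workcell import bot, camera, get_calibration, ticket gives the robot as it stands. The module is installed in compiled form; this text tells all that it offers.
- The arm moves only by the tool send_rows, never from a script. Its arguments are lists of equal length, an entry for each row: "linear": the shift along the tool's x, y, z in m, a list of three; "twist": the turn, a rotation vector about the tool's x, y, z in units of 10 degrees (1.0 is 10 degrees), a list of three; "gripper": the opening in per cent of the stroke, from 0 (shut) to 100 (fully open). In form: {"linear": [[x, y, z], ...], "twist": [[wx, wy, wz], ...], "gripper": [gripper, ...]}. A call has 1 to 8 rows; each row shifts and turns the commanded pose from where the row before left it, along the tool's axes as they then stand; what a row does not reach is not made up. A row lasts 1/8 s, in which the tool goes at most 62.5 mm and 10.7 degrees, less where a joint would pass 70% of its speed; a pose out of reach is approached as far as the arm can. A call with a gripper value outside its range is refused whole. The fingers move at their own pace and stop on an object; "grip_force" is the grip in N (left out, the last holds). Time passes only in rows, so rows that do not move let the fingers close. It gives the time, the measured TCP pose, the force, the opening and the grip force at its end, in the units of the state.
- bot.get_obs(): the state, without advancing time (a new reading comes with each control period).
- camera(name): name is "scene" or "top" or "wrist"; returns the picture (420x560x3 uint8, red, green, blue); there is no depth.
- get_calibration(name): a dict with "fx", "fy", "cx", "cy" (pixels), "origin" and "orientation" of the camera in the world; the wrist camera has in their place "hand_eye" (4x4, takes a point from camera to tool coordinates, whose origin is the TCP and whose axes are the flange's). Camera axes: x right, y down, z forward; pixel columns grow to the right and rows downward; lengths in m; the calibration is good to about 2 mm. The wrist camera is an equidistant fisheye: a pixel r from the principal point sees the ray r / f radians off the axis. A picture is of the moment at which its call begins: read the wrist's pose just before it. get_calibration takes no time and is no camera call.
- ticket.job_done(): hands the job in; it is judged then, once.
The state is a dict: "time": time; "q": joint angles; "qd": joint speeds; "joint_efforts": joint torques, N m; "ee_pos": TCP position; "tcp_rot": TCP orientation; "wrist_force": force on the tool from outside, world axes, zero at the start; "torque": the same for the moment, N m; "opening": finger opening in m; "grasp_force": force on a finger pad.
Only numpy, scipy, OpenCV 4.12 (cv2) and the standard library are available. Lean on these libraries where they do the work, as an engineer would, in place of code of your own. Each camera call takes 0.05 s, during which the arm holds its last target. There are 200 camera calls.

## Working session

There is one attempt and no reset: what is moved stays moved. The work goes in short steps, Python scripts to look and compute and a tool call to move; the robot and the scene stay as the last step left them, time stands still between calls to the robot, and variables do not carry over. Pictures are saved under pics/ and viewed, at most 10 in all, crops included, and the job is handed in when it is done.

Besides the shell and the picture viewer there is one more tool, called as name(argument=value, ...) on one line, values as JSON. send_rows: Moves the arm, as the interface text tells. Its arguments: {"type":"object","properties":{"linear":{"type":"array"},"twist":{"type":"array"},"gripper":{"type":"array"},"grip_force":{"type":"number"}},"required":["linear","twist","gripper"]}

```bash
mkdir -p pics; python3 - <<'E'
from workcell import bot,camera,get_calibration
import cv2
print(bot.get_obs())
for n in("scene","top"):
    cv2.imwrite(f"pics/{n}0.png",camera(n)[:,:,::-1])
    print(n,get_calibration(n))
print(get_calibration("wrist"))
E
```

```text
{'time': 0.0, 'q': array([-7.46582031e+01,  5.01146511e+00,  1.00342457e+01,  9.50997777e+01,
       -3.22003482e-03,  9.00016193e+01]), 'qd': array([ 0.01576256, -0.0347316 , -0.05904098, -0.05641992, -0.06422443,
        0.01774083]), 'joint_efforts': array([-2.97100509e-03, -5.20384777e+01,  4.64812231e+01,  1.58457190e-02,
        6.92689946e-05, -8.92795640e-06]), 'ee_pos': array([ 0.14544608, -0.53019913,  0.24457769]), 'tcp_rot': array([-1.79923003e+02,  3.22220803e-03,  1.53401820e+01]), 'wrist_force': array([ 0.0270358 , -0.80667015, -0.71315841]), 'torque': array([-4.31903707e-03,  4.54616129e-03, -5.52444138e-05]), 'grasp_force': 0.0, 'opening': 0.08557982766897862}
scene {'fx': 445.7106367758379, 'fy': 445.7106367758379, 'cx': 279.75667466201804, 'cy': 210.2898816336148, 'origin': array([-0.17354375,  0.4435363 ,  0.94975293]), 'orientation': array([-133.94406652,    1.05380556, -128.60357204])}
top {'fx': 500.8308685549721, 'fy': 500.8308685549721, 'cx': 275.7057013349449, 'cy': 211.91588579511495, 'origin': array([ 0.23570744, -0.12162707,  1.33581462]), 'orientation': array([-167.69583946,    0.17783757,  -90.61001535])}
{'fx': 325.19226210127806, 'fy': 325.19226210127806, 'cx': 272.7054953738153, 'cy': 216.8608779519893, 'hand_eye': array([[ 5.82536090e-04, -9.50862811e-01, -3.09611977e-01,
         8.03804002e-02],
       [ 9.99999194e-01,  9.03243589e-04, -8.92488465e-04,
        -1.06211606e-03],
       [ 1.12828912e-03, -3.09611207e-01,  9.50862570e-01,
        -1.29797714e-01],
       [ 0.00000000e+00,  0.00000000e+00,  0.00000000e+00,
         1.00000000e+00]])}
```

View pics/top0.png

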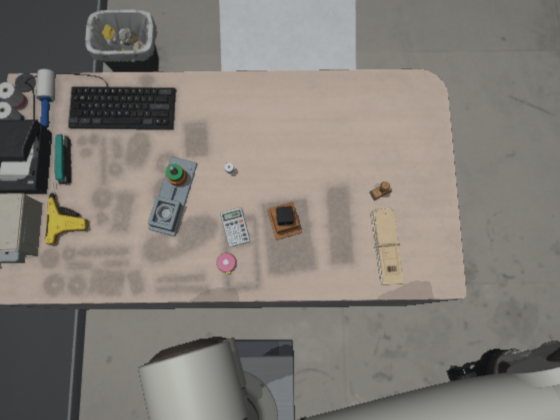

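View pics/scene0.png

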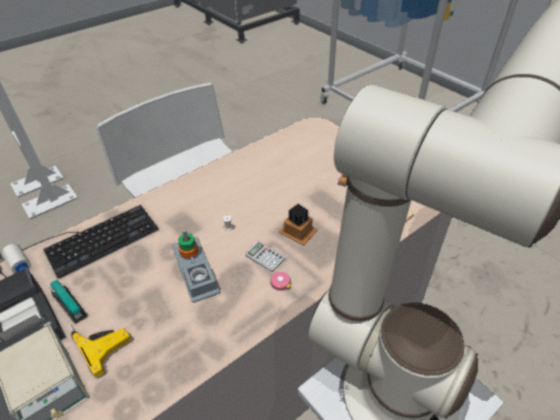

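The top picture shows the key in its holder at about (286,217), the stand's pocket at about (165,213) and its rolls at (176,175). I'll zoom in for edges.

```bash
cat > h.py <<'E'
import numpy as np,cv2
from workcell import bot,camera,get_calibration
from scipy.spatial.transform import Rotation as R
def ray(n,u,v,z):
    c=get_calibration(n);Rm=R.from_euler('xyz',c['orientation'],degrees=True).as_matrix()
    d=Rm@np.array([(u-c['cx'])/c['fx'],(v-c['cy'])/c['fy'],1]);o=np.array(c['origin'])
    return o+d*(z-o[2])/d[2]
def proj(n,p):
    c=get_calibration(n);Rm=R.from_euler('xyz',c['orientation'],degrees=True).as_matrix()
    d=Rm.T@(np.array(p)-c['origin']);return c['cx']+c['fx']*d[0]/d[2],c['cy']+c['fy']*d[1]/d[2]
def wpose():
    o=bot.get_obs();T=np.eye(4);T[:3,:3]=R.from_euler('xyz',o['tcp_rot'],degrees=True).as_matrix();T[:3,3]=o['ee_pos']
    return T@get_calibration("wrist")['hand_eye']
def wray(T,u,v,z):
    c=get_calibration("wrist");x,y=u-c['cx'],v-c['cy'];r=np.hypot(x,y);t=r/c['fx']
    d=T[:3,:3]@np.array([np.sin(t)*x/r,np.sin(t)*y/r,np.cos(t)]);o=T[:3,3];return o+d*(z-o[2])/d[2]
def wproj(T,p):
    c=get_calibration("wrist");d=T[:3,:3].T@(np.array(p)-T[:3,3]);t=np.arctan2(np.hypot(d[0],d[1]),d[2]);s=c['fx']*t/np.hypot(d[0],d[1])
    return c['cx']+s*d[0],c['cy']+s*d[1]
E
python3 - <<'E'
from h import *
im=cv2.imread("pics/top0.png")
c=im[145:275,130:320];cv2.imwrite("pics/crop0.png",cv2.resize(c,None,fx=4,fy=4,interpolation=cv2.INTER_CUBIC))
print(ray("top",286,215,.088),ray("top",165,213,.045),ray("top",176,174,.1))
E
```

```text
[ 0.49956238 -0.14677906  0.088     ] [0.51765686 0.17149923 0.045     ] [0.60789447 0.1344665  0.1       ]
```

View pics/crop0.png

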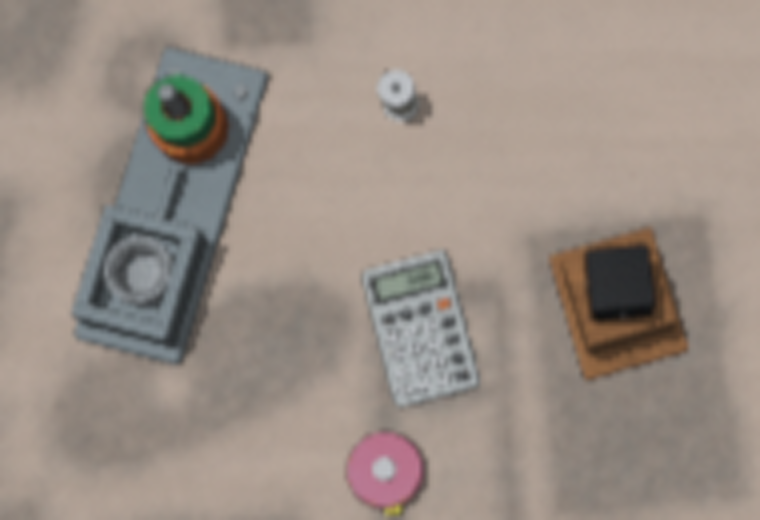

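send_rows(linear=[[0.05,-0.031,0],[0.052,-0.0325,0],[0.052,-0.0325,0],[0.052,-0.0325,0],[0.052,-0.0325,0],[0.052,-0.0325,0],[0.052,-0.0325,0],[0.052,-0.0325,0]], twist=[[0,0,0],[0,0,0],[0,0,0],[0,0,0],[0,0,0],[0,0,0],[0,0,0],[0,0,0]], gripper=[100,100,100,100,100,100,100,100])

```text
time: 1.1
ee_pos: [0.4774, -0.1698, 0.2451]
tcp_rot: [180.0, 0.0, 15.3]
wrist_force: [0.2, -1.1, -0.2]
opening: 0.0856
grasp_force: 0.0
```

send_rows(linear=[[0.03,-0.017,0],[0,0,0],[0,0,0]], twist=[[0,0,0],[0,0,1],[0,0,0]], gripper=[100,100,100])

```text
time: 1.48
ee_pos: [0.5009, -0.1468, 0.2448]
tcp_rot: [-180.0, 0.1, 5.5]
wrist_force: [-0.8, -0.6, -0.4]
opening: 0.0856
grasp_force: 0.0
```

```bash
python3 - <<'E'
from h import *
T=wpose();o=bot.get_obs();im=camera("wrist")[:,:,::-1];cv2.imwrite("pics/w1.png",im);np.save("T1.npy",T)
print(o['ee_pos'],o['tcp_rot'],o['q'])
E
```

```text
[ 0.50086969 -0.14679993  0.24480354] [-1.79979757e+02  5.45209914e-02  5.45186722e+00] [-1.63345901e+01  1.16076153e+00  6.03925941e+00  9.49366377e+01
 -1.43842013e-03  1.58213553e+02]
```

View pics/w1.png

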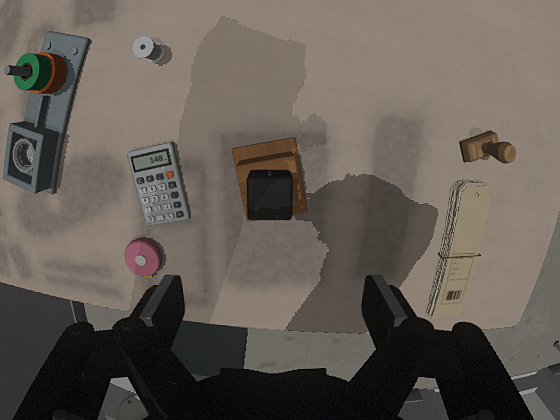

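The wrist picture shows the key's handle top at (247–293, 171–219), its block yawed differently; stand pocket at about (25,157). Refining positions.

```bash
python3 - <<'E'
from h import *
T=np.load("T1.npy")
im=cv2.imread("pics/w1.png")
# top face and bottom front edge: candidate corners
P=np.array([wray(T,u,v,.088)[:2] for u,v in[(250,172),(291,172),(293,217),(248,217)]])
print(P,P.mean(0))
for a,b in((0,1),(1,2),(2,3),(3,0)):
    d=P[b]-P[a];print(np.linalg.norm(d),np.degrees(np.arctan2(d[1],d[0])))
a=cv2.resize(im[125:235,220:320],None,fx=5,fy=5,interpolation=cv2.INTER_CUBIC)
b=cv2.resize(im[100:200,0:70],None,fx=5,fy=5,interpolation=cv2.INTER_CUBIC)
c=np.zeros((550,800,3),np.uint8);c[:550,:500]=a;c[:500,500:800]=b[:,:300];c=cv2.convertScaleAbs(c,alpha=1.8,beta=25);cv2.imwrite("pics/w1c.png",c)
E
```

```text
[[ 0.5274782  -0.12231137]
 [ 0.53096629 -0.15878276]
 [ 0.48910575 -0.16531054]
 [ 0.48509226 -0.12371441]] [ 0.50816063 -0.14252977]
0.0366378105222987 -84.53690148399477
0.042366453968730296 -171.13660812981342
0.041789314405643666 95.51124650507754
0.042409154003428796 1.8958857287364557
```

View pics/w1c.png

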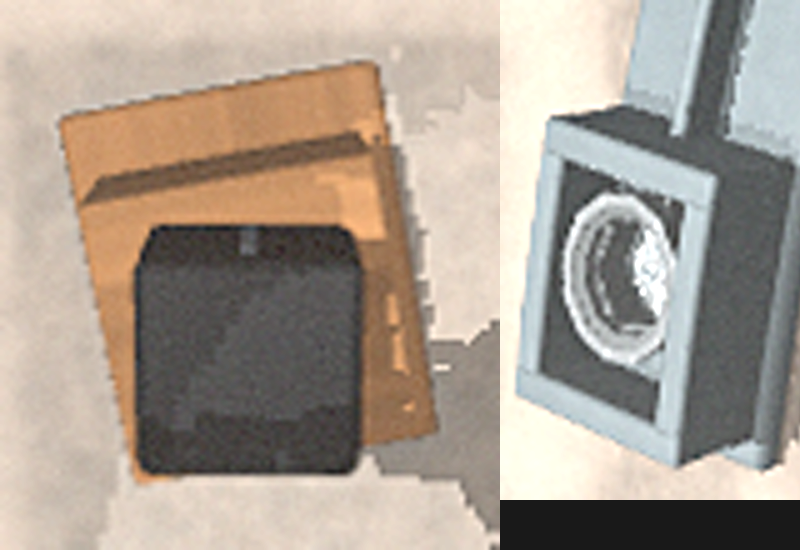

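Crop: handle top corners at u 247.2–292, v 177–220, square with the tool. Boss top corners at (10,123.6), (43,136), (36,193), (4,179).

```bash
python3 - <<'E'
from h import *
T=np.load("T1.npy")
def show(q,z):
    P=np.array([wray(T,u,v,z)[:2] for u,v in q])
    print(z,P.mean(0).round(4),[(round(np.linalg.norm(P[(i+1)%4]-P[i]),4),round(np.degrees(np.arctan2(*(P[(i+1)%4]-P[i])[::-1])),1)) for i in range(4)])
show([(247.3,177.5),(292,177.5),(292,219.5),(247.3,219.5)],.088)
show([(10,123.6),(43,136),(36,193),(4,179)],.045)
# holder foot corners z=6: back-left, back-right, front-right
P=[wray(T,220+x/5,125+y/5,.006)[:2] for x,y in[(60,118),(378,60),(438,432),(135,482)]];print(np.array(P).round(4),np.mean(P,0))
# top-cam boss corners
P=np.array([ray("top",130+x/4,145+y/4,.045)[:2] for x,y in[(107,207),(207,237),(177,337),(76,308)]]);print(P.round(4),P.mean(0))
P=np.array([ray("top",130+x/4,145+y/4,.088)[:2] for x,y in[(588,250),(647,246),(654,305),(590,310)]]);print(P.mean(0))
E
```

```text
0.088 [ 0.5044 -0.1421] [(np.float64(0.0401), np.float64(-84.5)), (np.float64(0.0397), np.float64(-173.6)), (np.float64(0.0416), np.float64(95.5)), (np.float64(0.0398), np.float64(4.3))]
0.045 [0.5208 0.1768] [(np.float64(0.0634), np.float64(-105.7)), (np.float64(0.0747), np.float64(166.1)), (np.float64(0.0637), np.float64(75.7)), (np.float64(0.0762), np.float64(-14.2))]
[[ 0.5376 -0.0951]
 [ 0.5574 -0.1656]
 [ 0.4715 -0.1897]
 [ 0.4521 -0.1188]] [ 0.50465292 -0.1423109 ]
[[0.5621 0.195 ]
 [0.5409 0.128 ]
 [0.4738 0.1457]
 [0.4939 0.2127]] [0.51767664 0.17034639]
[ 0.50112031 -0.1440952 ]
```

send_rows(linear=[[0,0,0],[0,0,0],[0,0,0],[0,0,0],[0,0,0],[0,0,0],[0,0,0],[0,0,0]], twist=[[0,0,-1],[0,0,-1],[0,0,-1],[0,0,-1],[0,0,-1],[0,0,-1],[0,0,-1],[0,0,-1]], gripper=[100,100,100,100,100,100,100,100])

```text
time: 2.52
ee_pos: [0.5004, -0.1478, 0.2453]
tcp_rot: [180.0, 0.0, 85.8]
wrist_force: [-0.4, 0.1, 0.5]
opening: 0.0855
grasp_force: 0.0
```

send_rows(linear=[[0,0,0],[0,0,0],[0,0,0],[0,0,0],[0,0,0],[0,0,0],[0,0,0],[0,0,0]], twist=[[0,0,-1],[0,0,-1],[0,0,-1],[0,0,-1],[0,0,-1],[0,0,-1],[0,0,-1],[0,0,-1]], gripper=[100,100,100,100,100,100,100,100])

```text
time: 3.52
ee_pos: [0.5004, -0.1478, 0.2454]
tcp_rot: [-180.0, 0.0, 165.8]
wrist_force: [-0.9, 0.6, -0.8]
opening: 0.0858
grasp_force: 0.0
```

send_rows(linear=[[0,0,0],[0,0,0],[-0.004,0.0045,0],[0,0,0.03],[0,0,0.03],[0,0,0.02],[0,0,0]], twist=[[0,0,-1],[0,0,-1],[0,0,0],[0,0,0],[0,0,0],[0,0,0],[0,0,0]], gripper=[100,100,100,100,100,100,100])

```text
time: 4.4
ee_pos: [0.5036, -0.1421, 0.1639]
tcp_rot: [179.9, -0.1, -174.8]
wrist_force: [-0.7, -0.5, 1.1]
opening: 0.0856
grasp_force: 0.0
```

```bash
python3 - <<'E'
from h import *
T=wpose();o=bot.get_obs();im=camera("wrist")[:,:,::-1];cv2.imwrite("pics/w2.png",im);np.save("T2.npy",T)
print(o['ee_pos'],o['tcp_rot'],o['q'],o['time'])
E
```

```text
[ 0.50359247 -0.14213767  0.16390541] [ 1.79941009e+02 -1.42213065e-01 -1.74784143e+02] [-1.57637385e+01  5.90420494e-01 -3.48627990e+00  8.60772060e+01
  4.16326160e-03 -2.09795277e+01] 4.4
```

View pics/w2.png

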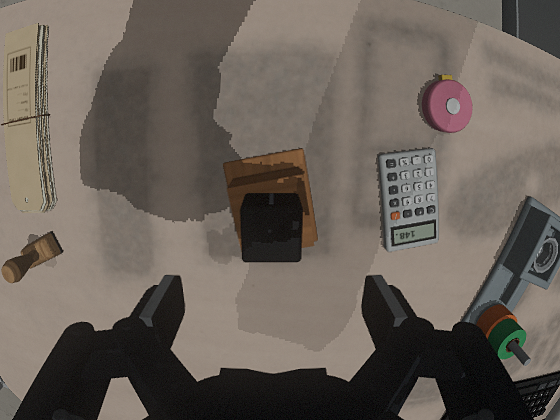

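Handle top about u 241–302, v 203–263, square with the tool and between the fingers.

```bash
python3 - <<'E'
from h import *
T=np.load("T2.npy")
print(wray(T,271.5,233,.088), wproj(T,(.5036,-.1421,.088)),[wproj(T,(.504-a*.021,-.142+b*.021,.088)) for a in(-1,1) for b in (-1,1)])
E
```

```text
[ 0.50313348 -0.14141934  0.088     ] (np.float64(270.4363119875842), np.float64(233.55642757491114)) [(np.float64(238.03436301889724), np.float64(259.34302745933644)), (np.float64(297.5662023922679), np.float64(264.2804686140349)), (np.float64(241.583551272142), np.float64(201.59716583150887)), (np.float64(305.0066900508468), np.float64(207.17549463001214))]
```

Well centred. Descend 0.092 and grip.

send_rows(linear=[[0,0.0005,0.03],[0,0,0.03],[0,0,0.02],[0,0,0.012],[0,0,0],[0,0,0],[0,0,0],[0,0,0]], twist=[[0,0,0],[0,0,0],[0,0,0],[0,0,0],[0,0,0],[0,0,0],[0,0,0],[0,0,0]], gripper=[100,100,100,100,100,30,30,30], grip_force=60)

```text
time: 5.45
ee_pos: [0.5049, -0.1421, 0.0744]
tcp_rot: [-180.0, 0.1, -174.7]
wrist_force: [0.7, 0.0, 8.4]
opening: 0.0409
grasp_force: 62.2
```

send_rows(linear=[[0,0,0],[0,0,0],[0,0,-0.01],[0,0,-0.02],[0,0,-0.03],[0,0,-0.03],[0,0,0]], twist=[[0,0,0],[0,0,0],[0,0,0],[0,0,0],[0,0,0],[0,0,0],[0,0,0]], gripper=[30,30,30,30,30,30,30])

```text
time: 6.32
ee_pos: [0.5053, -0.1421, 0.1655]
tcp_rot: [-179.9, 0.2, -174.7]
wrist_force: [0.0, 1.3, -3.2]
opening: 0.0411
grasp_force: 61.2
```

send_rows(linear=[[-0.004,0.03,0],[-0.004,0.05,0],[-0.004,0.055,0],[-0.003,0.055,0],[-0.003,0.05,0],[0,0.0115,0],[0,0,0],[0,0,0]], twist=[[0,0,0],[0,0,0],[0,0,0],[0,0,0],[0,0,0],[0,0,0],[0,0,0],[0,0,0]], gripper=[30,30,30,30,30,30,30,30])

```text
time: 7.32
ee_pos: [0.4988, 0.1092, 0.1628]
tcp_rot: [-180.0, -0.0, -174.7]
wrist_force: [-0.3, -0.6, -3.3]
opening: 0.0411
grasp_force: 61.9
```

```bash
python3 - <<'E'
from h import *
T=wpose();o=bot.get_obs();im=camera("wrist")[:,:,::-1];cv2.imwrite("pics/w3.png",im);np.save("T3.npy",T)
print(o['ee_pos'],o['tcp_rot'],o['wrist_force'],o['opening'])
u,v=map(int,wproj(T,(.519,.174,.045)));print(u,v)
c=im[v-75:v+75,u-80:u+80] if u+80<560 else im[v-75:v+75,400:560]
print(max(u-80,0) if u+80<560 else 400,v-75)
c=cv2.resize(c,None,fx=5,fy=5,interpolation=cv2.INTER_CUBIC)[:600]
cv2.imwrite("pics/w3c.png",cv2.resize(cv2.convertScaleAbs(c,alpha=1.4,beta=20),(c.shape[1]*4//5,c.shape[0]*4//5)))
E
```

```text
[0.49876313 0.1091628  0.16278379] [-1.79975296e+02 -4.32048314e-02 -1.74714764e+02] [-0.2868236  -0.5992436  -3.28947006] 0.04105472902055719
345 244
265 169
```

View pics/w3c.png

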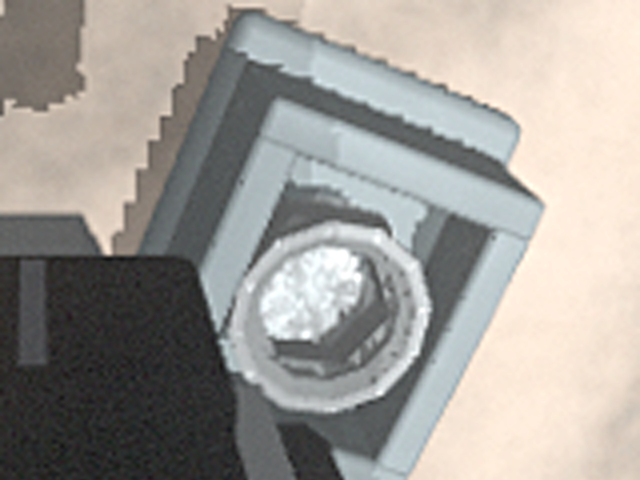

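The crop shows the boss's near corners at (272,100) and (545,205), the screw head as a ring centred at about (329,318), and the hex walls inside it. Measuring head centre and hex angle by unprojecting onto z planes.

```bash
python3 - <<'E'
from h import *
T=np.load("T3.npy");f=lambda x,y,z:wray(T,265+x/4,169+y/4,z)[:2]
a,b=f(272,100,.045),f(545,205,.045);d=b-a
print(a,b,np.linalg.norm(d),np.degrees(np.arctan2(d[1],d[0]))-90)
e=d/np.linalg.norm(d);m=(a+b)/2;ex=np.array([e[1],-e[0]])
print("pocket",m+.039*ex, ex)
for z in(.04,):
    L=[f(228,320,z),f(430,310,z),f(330,222,z),f(330,412,z)]
    print(np.linalg.norm(L[0]-L[1]),np.linalg.norm(L[2]-L[3]),np.mean(L,0))
# rectified patch: world plane z around head, 0.1mm/px... for z=.034 and .020
im=cv2.imread("pics/w3.png");c0=np.mean(L,0)
out=[]
for z in(.037,.021):
    g=np.zeros((300,300,2),np.float32)
    for i in range(300):
        for j in range(300):
            g[i,j]=wproj(T,(c0[0]-(i-150)*.00016,c0[1]-(j-150)*.00016,z))
    out.append(cv2.remap(im,g[...,0],g[...,1],cv2.INTER_CUBIC))
cv2.imwrite("pics/rect.png",cv2.convertScaleAbs(np.hstack(out),alpha=1.5,beta=20))
E
```

```text
[0.47704353 0.15664312] [0.49335699 0.21964252] 0.06507729228604982 -14.517649562870105
pocket [0.52295501 0.17836637] [ 0.96807047 -0.25067822]
0.04503444488520661 0.045006820881081384 [0.52451975 0.17792257]Traceback (most recent call last):
  File "<stdin>", line 17, in <module>
  File "h.py", line 18, in wproj
    c=get_calibration("wrist");d=T[:3,:3].T@(np.array(p)-T[:3,3]);t=np.arctan2(np.hypot(d[0],d[1]),d[2]);s=c['fx']*t/np.hypot(d[0],d[1])
ValueError: time passes only in moves, steps and waits
```

```bash
sed -i 's/^def wpose/WC=get_calibration("wrist")\ndef wpose/; s/c=get_calibration("wrist");/c=WC;/' h.py; python3 - <<'E'
from h import *
T=np.load("T3.npy");im=cv2.imread("pics/w3.png");c0=(.5245,.1779);out=[]
for z in(.034,.021):
    g=np.array([[wproj(T,(c0[0]-(i-75)*.00032,c0[1]-(j-75)*.00032,z)) for j in range(150)] for i in range(150)],np.float32)
    out.append(cv2.resize(cv2.remap(im,g[...,0],g[...,1],cv2.INTER_CUBIC),None,fx=2.6,fy=2.6))
cv2.imwrite("pics/rect.png",cv2.convertScaleAbs(np.hstack(out),alpha=1.5,beta=20))
E
```

```text
(no output)
```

View pics/rect.png

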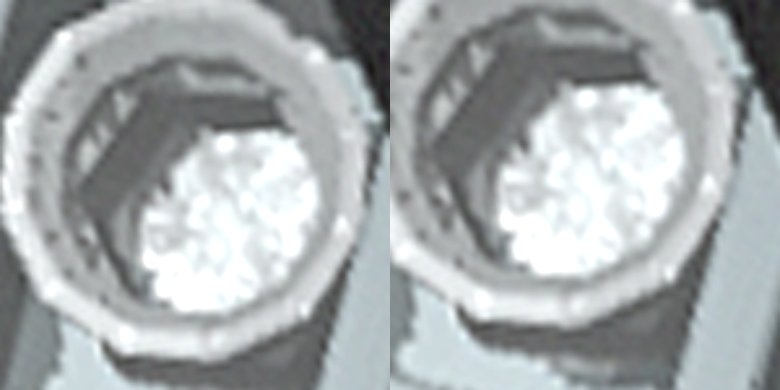

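In the rectified view (up = +x, left = +y), hex mouth vertices are at about (157,92), (75,195), (140,300), with a top edge to (285,100). The hex edges therefore run at about 26.5° mod 60. Next, check numerically which way the stem's flats sit on the key.

```bash
python3 - <<'E'
from h import *
T=np.load("T3.npy");g=cv2.cvtColor(cv2.imread("pics/w3.png"),6)
for v in range(266,312,4): print(v,list(g[v,306:366:2]))
c=np.array([.4988,.1092]);zt=.1628-.0645
for off in(0,30):
  for z in(zt+.037,zt):
    print(off,round(z,3),[tuple(int(k) for k in wproj(T,(*(c+.015*np.array([np.cos(t),np.sin(t)])),z))) for t in np.radians(5.3+off+np.arange(0,360,60))])
E
```

```text
266 [np.uint8(12), np.uint8(13), np.uint8(20), np.uint8(16), np.uint8(18), np.uint8(16), np.uint8(23), np.uint8(18), np.uint8(20), np.uint8(59), np.uint8(58), np.uint8(56), np.uint8(75), np.uint8(128), np.uint8(120), np.uint8(104), np.uint8(100), np.uint8(100), np.uint8(98), np.uint8(103), np.uint8(100), np.uint8(98), np.uint8(98), np.uint8(95), np.uint8(96), np.uint8(113), np.uint8(123), np.uint8(155), np.uint8(61), np.uint8(51)]
270 [np.uint8(17), np.uint8(16), np.uint8(19), np.uint8(14), np.uint8(18), np.uint8(14), np.uint8(18), np.uint8(19), np.uint8(18), np.uint8(47), np.uint8(59), np.uint8(59), np.uint8(59), np.uint8(51), np.uint8(71), np.uint8(108), np.uint8(117), np.uint8(131), np.uint8(128), np.uint8(127), np.uint8(125), np.uint8(126), np.uint8(128), np.uint8(116), np.uint8(35), np.uint8(44), np.uint8(50), np.uint8(52), np.uint8(51), np.uint8(50)]
274 [np.uint8(9), np.uint8(15), np.uint8(13), np.uint8(21), np.uint8(20), np.uint8(20), np.uint8(15), np.uint8(17), np.uint8(18), np.uint8(47), np.uint8(60), np.uint8(58), np.uint8(61), np.uint8(59), np.uint8(46), np.uint8(44), np.
[... 3670 characters left out ...]
.uint8(12), np.uint8(14), np.uint8(9), np.uint8(13), np.uint8(17), np.uint8(20), np.uint8(13), np.uint8(18), np.uint8(17), np.uint8(54), np.uint8(79), np.uint8(83), np.uint8(14), np.uint8(19), np.uint8(21), np.uint8(26), np.uint8(22), np.uint8(24), np.uint8(23), np.uint8(27), np.uint8(21), np.uint8(21), np.uint8(23), np.uint8(30), np.uint8(28), np.uint8(22), np.uint8(24)]
0 0.135 [(270, 289), (293, 277), (294, 252), (270, 239), (245, 252), (246, 277)]
0 0.098 [(270, 260), (290, 250), (290, 228), (270, 217), (250, 228), (250, 250)]
30 0.135 [(283, 286), (297, 265), (284, 243), (255, 243), (242, 265), (256, 286)]
30 0.098 [(281, 257), (293, 239), (282, 220), (258, 220), (247, 239), (259, 257)]
```

send_rows(linear=[[-0.0163,0.033,0],[-0.0163,0.033,0],[0,0,0],[0,0,0.02],[0,0,0.02],[0,0,0.015],[0,0,0]], twist=[[0,0,0],[0,0,0],[0,0,0.88],[0,0,0],[0,0,0],[0,0,0],[0,0,0]], gripper=[30,30,30,30,30,30,30])

```text
time: 8.25
ee_pos: [0.5247, 0.1781, 0.1072]
tcp_rot: [-180.0, -0.1, 176.5]
wrist_force: [-0.6, -0.3, -1.6]
opening: 0.041
grasp_force: 62.2
```

send_rows(linear=[[0,0,0.002],[0,0,0.002],[0,0,0.002],[0,0,0.001],[0,0,0]], twist=[[0,0,0],[0,0,0],[0,0,0],[0,0,0],[0,0,0]], gripper=[30,30,30,30,30])

```text
time: 8.88
ee_pos: [0.5252, 0.179, 0.1015]
tcp_rot: [180.0, 0.0, 176.5]
wrist_force: [-0.3, -1.2, -1.3]
opening: 0.0412
grasp_force: 62.4
```

send_rows(linear=[[0,0,0.0015],[0,0,0.0015],[0,0,0.0015],[0,0,0.0015],[0,0,0]], twist=[[0,0,0],[0,0,0],[0,0,0],[0,0,0],[0,0,0]], gripper=[30,30,30,30,30])

```text
time: 9.5
ee_pos: [0.5261, 0.1789, 0.1]
tcp_rot: [179.9, 0.3, 176.5]
wrist_force: [-9.9, -6.0, 30.4]
opening: 0.0414
grasp_force: 66.4
```

send_rows(linear=[[0,0,-0.002],[0.0015,-0.001,0],[0,0,0],[0,0,0.001],[0,0,0]], twist=[[0,0,0],[0,0,0],[0,0,0],[0,0,0],[0,0,0]], gripper=[30,30,30,30,30])

```text
time: 10.12
ee_pos: [0.525, 0.178, 0.0993]
tcp_rot: [180.0, 0.3, 176.5]
wrist_force: [-2.6, -3.9, 16.5]
opening: 0.0412
grasp_force: 64.8
```

send_rows(linear=[[0.0005,-0.001,0],[0,0,0.001],[0,0,0.001],[0,0,0.0005],[0,0,0]], twist=[[0,0,0],[0,0,0],[0,0,0],[0,0,0],[0,0,0]], gripper=[30,30,30,30,30])

```text
time: 10.75
ee_pos: [0.5239, 0.1768, 0.0948]
tcp_rot: [-180.0, 0.1, 176.5]
wrist_force: [2.0, -4.0, 7.3]
opening: 0.0413
grasp_force: 63.8
```

send_rows(linear=[[0,-0.0005,0.001],[0,0,0.001],[0,0,0.001],[0,0,0]], twist=[[0,0,0],[0,0,0],[0,0,0],[0,0,0]], gripper=[30,30,30,30])

```text
time: 11.25
ee_pos: [0.5236, 0.1762, 0.0905]
tcp_rot: [-180.0, 0.1, 176.5]
wrist_force: [5.7, -3.4, 0.1]
opening: 0.0413
grasp_force: 62.7
```

send_rows(linear=[[-0.0006,-0.0004,0.001],[0,0,0.0015],[0,0,0.0015],[0,0,0.0015],[0,0,0.001],[0,0,0]], twist=[[0,0,0],[0,0,0],[0,0,0],[0,0,0],[0,0,0],[0,0,0]], gripper=[30,30,30,30,30,30])

```text
time: 12.0
ee_pos: [0.5238, 0.1762, 0.0844]
tcp_rot: [180.0, 0.0, 176.5]
wrist_force: [4.5, -2.8, 1.0]
opening: 0.0409
grasp_force: 62.9
```

send_rows(linear=[[-0.0006,-0.0003,0.001],[0,0,0.001],[0,0,0.0005],[0,0,0]], twist=[[0,0,0],[0,0,0],[0,0,0],[0,0,0]], gripper=[30,30,30,30])

```text
time: 12.5
ee_pos: [0.5241, 0.1761, 0.0844]
tcp_rot: [179.9, 0.1, 176.6]
wrist_force: [-4.4, -3.5, 19.6]
opening: 0.041
grasp_force: 65.4
```

```bash
python3 -c "
from h import *
o=bot.get_obs();print(o['q'],o['torque'],o['wrist_force'])"
```

```text
[ 1.85540687e+01  5.20395181e+00 -7.48171309e+00  7.72095616e+01
  2.60165904e-02  2.19972341e+01] [-0.89219487  1.03646178  0.0096176 ] [-4.38503222 -3.53443533 19.56048966]
```

Seated on the floor (19.6 N at the expected height). Ease off and turn the first quarter.

send_rows(linear=[[0.0003,-0.0003,-0.0015],[0,0,0],[0,0,0],[0,0,0],[0,0,0]], twist=[[0,0,0.5],[0,0,1],[0,0,1],[0,0,1],[0,0,0]], gripper=[30,30,30,30,30])

```text
time: 13.12
ee_pos: [0.5242, 0.1754, 0.0844]
tcp_rot: [179.9, 0.1, 141.4]
wrist_force: [1.4, -4.4, 8.6]
opening: 0.0411
grasp_force: 63.8
```

```bash
python3 -c "
from h import *
o=bot.get_obs();print(o['tcp_rot'],o['torque'],o['wrist_force'])"
```

```text
[1.79948169e+02 6.45125084e-02 1.41390210e+02] [-0.93884595 -0.57781497  0.0130772 ] [ 1.37062609 -4.37245754  8.58549433]
```

send_rows(linear=[[0,0,0],[0,0,0],[0,0,0],[0,0,0],[0,0,0],[0,0,0]], twist=[[0,0,1],[0,0,1],[0,0,1],[0,0,1],[0,0,1],[0,0,0.5]], gripper=[30,30,30,30,30,30])

```text
time: 13.88
ee_pos: [0.5237, 0.1752, 0.0844]
tcp_rot: [180.0, 0.0, 86.3]
wrist_force: [-1.0, -5.9, 10.5]
opening: 0.0409
grasp_force: 64.0
```

```bash
python3 -c "
from h import *
o=bot.get_obs();print(o['tcp_rot'],o['torque'],o['wrist_force'],o['q'][5])"
```

```text
[1.79972833e+02 2.56318122e-02 8.63120281e+01] [-1.23146574  0.1338713   0.15581396] [-1.03021554 -5.92536191 10.5308084 ] 112.20321260344218
```

send_rows(linear=[[-0.0006,0,0],[0,0,0],[0,0,0],[0,0,0],[0,0,0],[0,0,0],[0,0,0],[0,0,0]], twist=[[0,0,0],[0,0,0],[0,0,0],[0,0,0],[0,0,0],[0,0,-0.5],[0,0,-1],[0,0,-1]], gripper=[30,100,100,100,100,100,100,100])

```text
time: 14.88
ee_pos: [0.5237, 0.175, 0.0832]
tcp_rot: [-180.0, -0.0, 111.9]
wrist_force: [-0.7, -0.0, 0.2]
opening: 0.0856
grasp_force: 0.0
```

send_rows(linear=[[0,0,0],[0,0,0],[0,0,0],[0,0,0],[0,0,0],[0,0,0],[0,0,0],[0,0,0]], twist=[[0,0,-1],[0,0,-1],[0,0,-1],[0,0,-1],[0,0,-1],[0,0,-1],[0,0,-0.5],[0,0,0]], gripper=[100,100,100,100,100,100,100,100])

```text
time: 15.88
ee_pos: [0.5237, 0.175, 0.0832]
tcp_rot: [180.0, -0.0, 176.5]
wrist_force: [-0.8, -0.2, -0.1]
opening: 0.0855
grasp_force: 0.0
```

```bash
python3 -c "
from h import *
o=bot.get_obs();T=wpose();im=camera('wrist')[:,:,::-1];cv2.imwrite('pics/w4.png',im);np.save('T4.npy',T);print(o['ee_pos'],o['tcp_rot'],o['torque'],o['wrist_force'],o['q'][5])
for a in(-.021,.021):
  for b in (-.021,.021): print(wproj(T,(.524+a,.1755+b,.098)))"
```

```text
[0.52373576 0.17495943 0.08320252] [ 1.79998341e+02 -1.15282277e-02  1.76506960e+02] [-0.03342891  0.01839637  0.01065234] [-0.7648565  -0.2425668  -0.12363242] 21.962606309134348
(np.float64(214.76424390004328), np.float64(268.8115976675778))
(np.float64(320.07806770530766), np.float64(263.27128118966726))
(np.float64(227.88001243578714), np.float64(348.57246997195193))
(np.float64(319.2914124796853), np.float64(344.38825841477626))
```

View pics/w4.png

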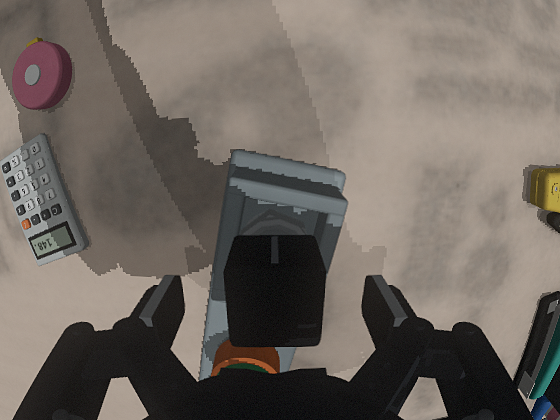

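The key stands upright, square between the open pads (handle u 226–325). Regrip and turn the second quarter.

send_rows(linear=[[0,0,0],[0,0,0],[0,0,0],[0,0,0],[0,0,0],[0,0,0],[0,0,0],[0,0,0]], twist=[[0,0,0],[0,0,0],[0,0,0],[0,0,0],[0,0,0],[0,0,0.5],[0,0,1],[0,0,1]], gripper=[30,30,30,30,30,30,30,30])

```text
time: 16.92
ee_pos: [0.5237, 0.1751, 0.0836]
tcp_rot: [180.0, -0.0, 151.2]
wrist_force: [-2.5, 1.9, 4.4]
opening: 0.0411
grasp_force: 61.8
```

send_rows(linear=[[0,0,0],[0,0,0],[0,0,0],[0,0,0],[0,0,0],[0,0,0],[0,0,0]], twist=[[0,0,1],[0,0,1],[0,0,1],[0,0,1],[0,0,1],[0,0,1],[0,0,0.5]], gripper=[30,30,30,30,30,30,30])

```text
time: 17.8
ee_pos: [0.5233, 0.1755, 0.0835]
tcp_rot: [-179.9, -0.1, 86.3]
wrist_force: [-3.6, 3.3, 5.9]
opening: 0.0412
grasp_force: 61.9
```

```bash
python3 -c "
from h import *
o=bot.get_obs();print(o['tcp_rot'],o['torque'],o['wrist_force'],o['q'][5])"
```

```text
[-1.79948547e+02 -6.67275913e-02  8.63403921e+01] [0.77595975 0.89694851 0.15611657] [-3.64988011  3.29248744  5.91125826] 112.1561934025456
```

send_rows(linear=[[0,0,0],[0,0,0],[0,0,0],[0,0,0],[0,0,0],[0,0,0],[0,0,0],[0,0,0]], twist=[[0,0,0],[0,0,0],[0,0,0],[0,0,0],[0,0,-0.5],[0,0,-1],[0,0,-1],[0,0,-1]], gripper=[100,100,100,100,100,100,100,100])

```text
time: 18.8
ee_pos: [0.5238, 0.1749, 0.0832]
tcp_rot: [-180.0, 0.0, 121.9]
wrist_force: [0.4, 0.5, -0.5]
opening: 0.0853
grasp_force: 0.0
```

send_rows(linear=[[0,0,0],[0,0,0],[0,0,0],[0,0,0],[0,0,0],[0,0,0],[0,0,0]], twist=[[0,0,-1],[0,0,-1],[0,0,-1],[0,0,-1],[0,0,-1],[0,0,-0.5],[0,0,0]], gripper=[100,100,100,100,100,100,100])

```text
time: 19.68
ee_pos: [0.5238, 0.1749, 0.0833]
tcp_rot: [-180.0, -0.0, 176.5]
wrist_force: [-0.9, 0.0, -0.5]
opening: 0.0855
grasp_force: 0.0
```

send_rows(linear=[[0,0,0],[0,0,0],[0,0,0],[0,0,0],[0,0,0],[0,0,0]], twist=[[0,0,0],[0,0,0],[0,0,0],[0,0,0],[0,0,0.4],[0,0,0.4]], gripper=[30,30,30,30,30,30])

```text
time: 20.42
ee_pos: [0.5238, 0.1751, 0.0836]
tcp_rot: [180.0, 0.0, 168.5]
wrist_force: [-2.3, 1.6, 2.5]
opening: 0.041
grasp_force: 62.2
```

```bash
python3 -c "
from h import *
o=bot.get_obs();print(o['tcp_rot'],o['torque'],o['wrist_force'],o['q'][5])"
```

```text
[1.79983446e+02 3.26814803e-03 1.68457364e+02] [0.18213241 0.44549614 1.08572775] [-2.31544378  1.58591093  2.5442118 ] 30.021721158032634
```

Torque jumped from 0.16 to 1.09 N m after 8°. One small nudge to confirm that's the stop.

send_rows(linear=[[0,0,0],[0,0,0]], twist=[[0,0,0.2],[0,0,0]], gripper=[30,30])

```text
time: 20.68
ee_pos: [0.5237, 0.1751, 0.0835]
tcp_rot: [180.0, 0.0, 166.6]
wrist_force: [-1.2, 1.1, 4.9]
opening: 0.0414
grasp_force: 62.4
```

```bash
python3 -c "
from h import *
o=bot.get_obs();print(o['tcp_rot'],o['torque'],o['wrist_force'],o['q'][5])"
```

```text
[1.79984742e+02 3.32447497e-03 1.66622109e+02] [0.19902054 0.48946254 1.14783428] [-1.24150014  1.12424642  4.90106406] 31.859496862929504
```

The stop is reached: the torque holds at 1.15 N m at rest. Unload slightly and lift out.

send_rows(linear=[[0,0,0],[0,0,-0.005],[0,0,-0.01],[0,0,-0.015],[0,0,-0.02],[0,0,-0.02],[0,0,-0.015],[0,0,0]], twist=[[0,0,-0.3],[0,0,0],[0,0,0],[0,0,0],[0,0,0],[0,0,0],[0,0,0],[0,0,0]], gripper=[30,30,30,30,30,30,30,30])

```text
time: 21.68
ee_pos: [0.5243, 0.175, 0.1697]
tcp_rot: [179.9, 0.1, 169.5]
wrist_force: [0.5, 0.1, -3.1]
opening: 0.0411
grasp_force: 72.9
```

```bash
python3 -c "
from h import *
o=bot.get_obs();print(o['ee_pos'],o['tcp_rot'],o['torque'],o['wrist_force'],o['q'][5])
d=np.array([.5046,-.142,o['ee_pos'][2]])-o['ee_pos'];print(R.from_euler('xyz',o['tcp_rot'],degrees=True).inv().apply(d))"
```

```text
[0.52434328 0.17495328 0.16969755] [1.79947489e+02 1.13015042e-01 1.69520576e+02] [-0.01959507  0.00866923  0.00294015] [ 0.48959157  0.14174584 -3.08315145] 28.935521153181963
[-3.82341841e-02 -3.15257484e-01 -2.13511168e-04]
```

Key is in hand (−3 N). Carry it to the holder.

send_rows(linear=[[-0.0038,-0.03,0],[-0.0062,-0.052,0],[-0.0062,-0.052,0],[-0.0062,-0.052,0],[-0.0062,-0.052,0],[-0.0062,-0.052,0],[-0.0034,-0.0253,0],[0,0,0]], twist=[[0,0,0],[0,0,0],[0,0,0],[0,0,0],[0,0,0],[0,0,0],[0,0,0],[0,0,0]], gripper=[30,30,30,30,30,30,30,30])

```text
time: 22.68
ee_pos: [0.5035, -0.1437, 0.1673]
tcp_rot: [-180.0, -0.1, 169.4]
wrist_force: [-1.0, 0.5, -3.1]
opening: 0.041
grasp_force: 72.9
```

send_rows(linear=[[0,0,0.02],[0,0,0.02],[0,0,0.01],[0,0,0]], twist=[[0,0,0],[0,0,0],[0,0,0],[0,0,0]], gripper=[30,30,30,30])

```text
time: 23.18
ee_pos: [0.5038, -0.1414, 0.1176]
tcp_rot: [180.0, -0.1, 169.6]
wrist_force: [-0.6, 0.9, -1.8]
opening: 0.0414
grasp_force: 72.9
```

send_rows(linear=[[-0.0008,-0.0004,0],[0,0,0.003],[0,0,0.003],[0,0,0.003],[0,0,0.003],[0,0,0]], twist=[[0,0,0],[0,0,0],[0,0,0],[0,0,0],[0,0,0],[0,0,0]], gripper=[30,30,30,30,30,30])

```text
time: 23.92
ee_pos: [0.5047, -0.1426, 0.1059]
tcp_rot: [180.0, -0.0, 169.5]
wrist_force: [0.1, 0.6, -3.0]
opening: 0.0408
grasp_force: 72.9
```

send_rows(linear=[[0,0,0.008],[0,0,0.008],[0,0,0.008],[0,0,0.004],[0,0,0.002],[0,0,0.0015],[0,0,0]], twist=[[0,0,0],[0,0,0],[0,0,0],[0,0,0],[0,0,0],[0,0,0],[0,0,0]], gripper=[30,30,30,30,30,30,30])

```text
time: 24.8
ee_pos: [0.5049, -0.1426, 0.0749]
tcp_rot: [180.0, 0.0, 169.5]
wrist_force: [-0.3, -0.4, -3.0]
opening: 0.0407
grasp_force: 72.9
```

send_rows(linear=[[0,0,0.001],[0,0,0.001],[0,0,0]], twist=[[0,0,0],[0,0,0],[0,0,0]], gripper=[30,30,30])

```text
time: 25.18
ee_pos: [0.5051, -0.1427, 0.0737]
tcp_rot: [-180.0, 0.1, 169.5]
wrist_force: [-2.6, 1.3, 5.9]
opening: 0.041
grasp_force: 73.8
```

Resting on the block. Open and retreat upward.

send_rows(linear=[[0,0,0],[0,0,0],[0,0,0],[0,0,0],[0,0,-0.01],[0,0,-0.03],[0,0,-0.04],[0,0,-0.04]], twist=[[0,0,0],[0,0,0],[0,0,0],[0,0,0],[0,0,0],[0,0,0],[0,0,0],[0,0,0]], gripper=[100,100,100,100,100,100,100,100])

```text
time: 26.18
ee_pos: [0.5047, -0.1426, 0.1947]
tcp_rot: [-180.0, 0.0, 169.5]
wrist_force: [0.6, -0.0, -0.1]
opening: 0.0855
grasp_force: 0.0
```

send_rows(linear=[[0,0,-0.03],[0,0,0],[0,0,0],[0,0,0],[0,0,0]], twist=[[0,0,0],[0,0,0],[0,0,0],[0,0,0],[0,0,0]], gripper=[100,100,100,100,100])

```text
time: 26.8
ee_pos: [0.5046, -0.1425, 0.222]
tcp_rot: [180.0, -0.1, 169.5]
wrist_force: [-0.0, -0.2, 0.3]
opening: 0.0855
grasp_force: 0.0
```

```bash
python3 -c "
from h import *
im=camera('wrist')[:,:,::-1];cv2.imwrite('pics/w5.png',im);print(bot.get_obs()['ee_pos'])"
```

```text
[ 0.50461886 -0.14253903  0.22215897]
```

View pics/w5.png

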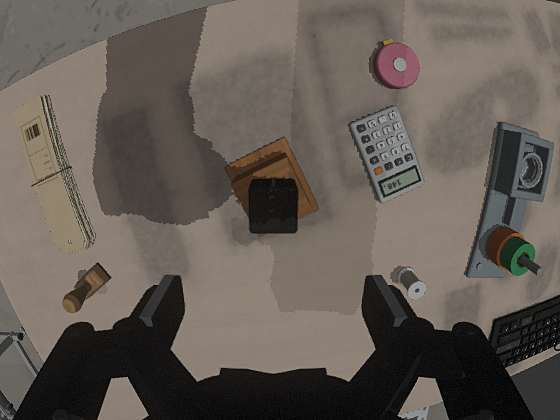

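The key stands upright in its block at (273,206), the pocket is empty, and the other objects are where they were.

```bash
python3 -c "
from workcell import ticket
print(ticket.job_done())"
```

```text
the job is handed in; nothing more can be done
None
```

The screw was turned clockwise to its stop over three grips, where the torque jumped to 1.15 N m. The key is back upright in its block, nothing else on the counter was touched, and the job was handed in at about 27 s.

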